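# Pack up the drill-and-bit case

## Robot

A 7-joint arm with a two-finger parallel gripper is mounted at the origin on the work surface. World frame = base frame: x ahead of the robot, y to its left, z up, the work surface at z = 0. Lengths are in m, angles in degrees, forces in N, time in s.
With the tool pointing down it reaches from about 0.4 to 0.85 m from the base axis. Payload 6.9 kg.
Tool frame: the origin (TCP) lies on the mounting face of the last link; the fingertips stand 173 mm ahead of it and the grasp point (between the pads) lies ctrl.grip_point_offset ahead of it (ctrl.grip_point_offset is the distance from the TCP to the grasp point, in m); z points along the fingers, y is the line along which they close (so a half turn about z gives the same grasp; the last joint's range is limited). The gripper opens to 85 mm and grips with 20 to 120 N. Pads are 22 mm wide; open, the fingers measure 114 mm over their backs; the gripper's body (76 mm by 85 mm) begins 54 mm behind the grasp point. The pads swing forward as they close: fully open they stand 13 mm farther back than shut.
Start: joints at [-62.939, 29.078, -13.613, 85.955, 7.202, 65.827, -8.869], TCP at [0.224, 0.583, 0.405] pointing down, gripper open.
Joint ranges: [-176.47, 176.47], [-13.61, 117.27], [-81.72, 77.17], [0.22, 143.17], [-87.28, 267.28], [10, 112.55], [-165.47, 165.47]. Speed limits (degrees/s): [136.94, 136.94, 180, 180, 180, 180, 180].

## Interface

Orientations are given as a 3x3 rotation matrix whose columns are the frame's x, y, z axes.
In Python, from plant import ctrl gives the robot as it stands. The module is installed in compiled form; this text tells all that it offers.
- The arm moves only by the tool servo_tool, never from a script. Its argument "deltas" is a list of rows, each a list of 3 entries, a list of its own where there are three numbers: the shift along the world's x, y, z in mm, then the turn, a rotation vector about the world's x, y, z in degrees, then the finger opening in mm, from 0 to 85.4. A call has 1 to 8 rows; each row is the pose to reach, as a shift and turn from the pose commanded when the call began; what a row does not reach only later rows make up. A row lasts 1/10 s, in which the tool goes at most 50 mm and 8.59 degrees, less where a joint would pass 70% of its speed; a pose out of reach is approached as far as the arm can. A call with a gripper value outside its range is refused whole. The fingers move at their own pace and stop on an object; "squeeze" is the grip in N (left out, the last holds). Time passes only in rows, so rows that repeat a pose let the fingers close. It gives the time, the measured TCP pose, the force, the opening and the grip force at its end, in the units of the state.
- ctrl.read_state(): the state, without advancing time (a new reading comes with each control period).
- ctrl.camera(name): name is "side" or "top"; returns a dict with "pixels" (480x640x3 uint8, red, green, blue), "fx", "fy", "cx", "cy" (pixels), "k1" (the pictures are not rectified: a ray, as slopes to the right and down, at radius r is drawn at 1 + k1 r^2 times it, then the intrinsics apply), "cam_to_world" (4x4, takes a point from camera to world coordinates). Camera axes: x right, y up, looking along -z (the intrinsics and any distortion apply to the point x, -y, -z); pixel columns grow to the right and rows downward; lengths in m; the calibration is good to about 2 mm. A picture is of the moment at which its call begins. There is no depth.
- ctrl.hand_in(): hands the job in; it is judged then, once.
Trained networks look in a picture, given as the dict that the camera call returned (one of the last four; its "shot" number tells which), for a name from the list of things; names that differ only in an ending like _2 or _b are one class to them, and where a whole thing is asked for, a point or a joint stands for the part that bears it (a point fixed in the world has none). Each returns a list of dicts, best first, with "score" (0 to 1); they miss things now and then, are a little off and sometimes report something else, mostly with a low value. They report only what shows in the picture. A call takes as long as a camera call.
- ctrl.silhouettes(picture, label): "pixels" (480x640 bool, what is visible of it).
- ctrl.tip_of(picture, label): "location" ([x, y, z] in m, in world coordinates, good to about 4 mm: a listed point, or the origin of a listed thing).
The state is a dict: "clock": time; "joint_positions": joint angles; "joint_velocities": joint speeds; "joint_efforts": joint torques, N m; "tool_pos": TCP position; "tcp_rot": TCP orientation; "force": force on the tool from outside, world axes, zero at the start; "torque": the same for the moment, N m; "gripper_width": finger opening in m; "finger_force": force on a finger pad.
Only numpy, scipy, OpenCV 4.12 (cv2) and the standard library are available. Lean on these libraries where they do the work, as an engineer would, in place of code of your own. Each camera call takes 0.05 s, during which the arm holds its last target. There are 200 camera calls.

## Task

On the garage bench a drill-and-bit case stands open with its bit holder tilted up. Push the holder back with the fingertips until it lies flat down in the case, and only then push the lid over and press it fully shut. Do not lift the case or shove it along the bench, and leave the tools and containers around it where they are.

Things in the scene. Friction and masses are not known exactly. Their poses are not given: they have to be found in the camera images.
- case: Open grey plastic case, loose on the bench, 1.9 to 2.7 kg: base 180 mm deep (its x), 240 wide (y), 42 high, walls 5. Origin: centre of the underside; z up. Its front (-x side, handle sticks out 29 mm) looks roughly to world -y (turned up to 0.65 rad either way); the lid is hinged along its +x rim and leans out to world +y. Front half: fixed sockets and bits, up to 46 mm above the bench. Rear half: bay for the bit holder.
- leaf (a joint): Angle of the bit holder, rad: 0 = flat in the rear bay (its stop), 1.57 = upright, 1.70 = other stop. A black plate 180 mm wide, 70 long, 7 thick, with a row of steel drills on the face that looks to the case front when upright and up when flat; drills stand 9.5 mm off the pivot plane. Folds towards the lid hinge. Stiff pivot: stays where left; about 2 N at its free edge moves it.
- leaf_pivot (a point): Middle of the bit holder's pivot line, which runs along case y, at case (-6, 0, 26) mm. The plate reaches from here 70 mm towards its free edge, 3.5 mm thick either side of the pivot plane; the bay's floor is 12 mm below.
- leaf_tab (a point): Middle of the end of the thumb tab on the bit holder's free edge: 83 mm from the pivot line, in the middle of the plate's thickness. The tab is 40 mm wide and sticks out 13 mm beyond the plate.
- lid (a joint): Angle of the lid, rad: 0 = fully shut, 1.57 = straight up, more = leaning back off the case, 2.3 = its stop. A grey shell 180 mm from hinge to free edge, 240 wide, 26 deep (ribs 1 mm more), open on the inside, 0.28 kg. Stiff hinges hold it at any angle; 2 to 4 N near its free edge swings it. No latch to work. It strikes the bit holder if that is still up.
- lid_hinge (a point): Middle of the lid's hinge line, which runs along case y, at case (90, 0, 42.5) mm. Shut, the lid reaches from here 180 mm to case -x and its flat outer face lies 26 mm above this line.
- lid_edge (a point): Middle of the lid's free edge, on its outer face: 180 mm from the hinge line along the lid, 26 mm off the lid's hinge plane on the outer side. With the lid shut it is at case (-90, 0, 68.5) mm.
- spray_can: Plain aluminium spray can, 65 mm across and 186 mm high, standing behind the open lid, off to one side. Origin: centre of its foot. Leave alone.
- screw_jar: Glass jar with a metal cap, 68 mm across and 85 mm high, standing in front of the case. Origin: centre of its foot. Leave alone.
- screwdriver: Screwdriver, 200 mm long, handle 26 mm thick, lying on the bench in front of the case. Origin: under its middle; x towards its blade. Leave alone.
- spanner: Steel spanner, 180 mm long, 8 mm thick, lying on the bench in front of the case. Origin: under its middle; x towards its open jaw. Leave alone.

How it is judged:
By the outcome, as a careful person would: the job done as asked, in the order asked, and still so for the second after the job is handed in, with the robot touching nothing.
It also fails if it takes over 58 s, if anything falls off the work surface, if the arm or the gripper's body presses on something with over 40 N, if the wrist force passes 120 N, or if a joint passes its speed limit or range.

## Working session

There is one attempt and no reset: what is moved stays moved. The work goes in short steps, Python scripts to look and compute and a tool call to move; the robot and the scene stay as the last step left them, time stands still between calls to the robot, and variables do not carry over. Pictures are saved under pics/ and viewed, at most 10 in all, crops included, and the job is handed in when it is done.

Besides the shell and the picture viewer there is one more tool, called as name([rows], argument=value, ...), one row to a line, values as JSON. servo_tool: Moves the arm, as the interface text tells. Its arguments: {"type":"object","properties":{"deltas":{"type":"array"},"squeeze":{"type":"number"}},"required":["deltas"]}

```bash
mkdir -p pics
python3 - <<'E'
from plant import ctrl
import cv2,numpy as np
np.set_printoptions(precision=4,suppress=True)
s=ctrl.read_state(); print(s['clock'],s['tool_pos'],s['tcp_rot'],s['gripper_width'],ctrl.grip_point_offset)
for n in ['side','top']:
    p=ctrl.camera(n); cv2.imwrite(f'pics/{n}0.png',p['pixels'][:,:,::-1])
    print(n,p['cam_to_world'][:3,3])
    for l in ['case','leaf_pivot','leaf_tab','lid_hinge','lid_edge','spray_can','screw_jar','screwdriver','spanner']:
        print(l,[(np.array(d['location']),round(d['score'],2)) for d in ctrl.tip_of(p,l)[:2]])
E
```

```text
0.0 [0.2241 0.5832 0.4038] [[-0.9335  0.3586 -0.0006]
 [ 0.3586  0.9335 -0.0017]
 [ 0.     -0.0018 -1.    ]] 0.08536871876635028 0.1547
side [0.8865 0.6431 0.8655]
case [(array([ 0.5428, -0.0992,  0.0012]), 0.92), (array([0.517 , 0.0806, 0.1963]), 0.5)]
leaf_pivot [(array([ 0.5444, -0.1084,  0.0279]), 0.78)]
leaf_tab [(array([ 0.5398, -0.1045,  0.1107]), 0.69)]
lid_hinge [(array([ 0.5273, -0.0104,  0.0453]), 0.64), (array([ 0.5415, -0.1028,  0.1113]), 0.59)]
lid_edge [(array([0.5183, 0.0823, 0.1948]), 0.66)]
spray_can [(array([0.634 , 0.2026, 0.0077]), 0.78)]
screw_jar [(array([ 0.4623, -0.299 , -0.0016]), 0.78)]
screwdriver [(array([ 0.6632, -0.2696, -0.0003]), 0.6)]
spanner [(array([ 0.5786, -0.3513, -0.001 ]), 0.92)]
top [ 0.4179 -0.006   0.9543]
case [(array([ 0.5418, -0.101 , -0.0009]), 0.87)]
leaf_pivot [(array([ 0.5428, -0.1062,  0.0259]), 0.92)]
leaf_tab [(array([ 0.5404, -0.1017,  0.1091]), 0.82)]
lid_hinge [(array([ 0.5292, -0.0121,  0.0395]), 0.68)]
lid_edge [(array([0.5116, 0.0783, 0.2006]), 0.86)]
spray_can [(array([ 0.6262,  0.2037, -0.0001]), 0.65)]
screw_jar [(array([ 0.4575, -0.3046, -0.0001]), 0.74), (array([ 0.5425, -0.1015,  0.    ]), 0.48)]
screwdriver []
spanner [(array([ 0.5765, -0.3505,  0.0028]), 0.83), (array([ 0.6287,  0.2033, -0.0005]), 0.71)]
```

View pics/side0.png

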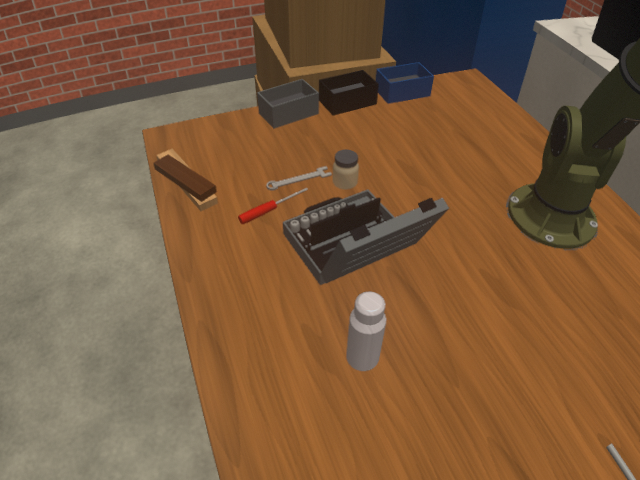

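View pics/top0.png

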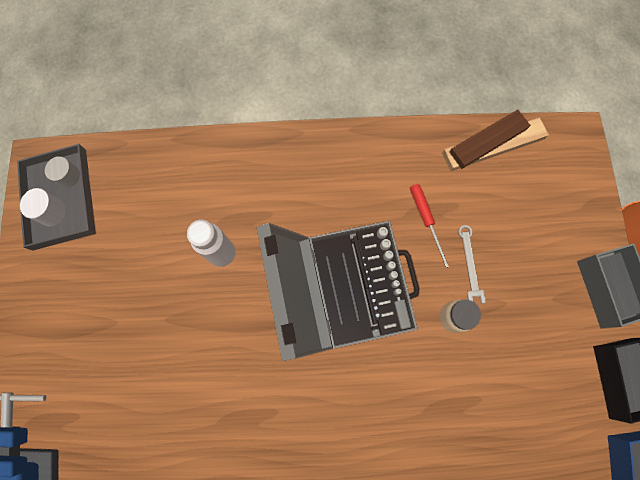

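The side view shows the case around (365,235), with the holder upright, the lid leaning back and the can nearer the camera at (366,330). The top view shows the case front corners at (388,222) and (415,330), with the handle, jar and spanner to the right, which is world -y.

```bash
cat > h.py <<'E'
from plant import ctrl
import numpy as np, json, sys
from scipy.optimize import least_squares
from scipy.spatial.transform import Rotation as R
np.set_printoptions(precision=3,suppress=True)
def frame(v):
    x,y,a=v; M=np.eye(4); M[:2,:2]=[[np.cos(a),-np.sin(a)],[np.sin(a),np.cos(a)]]; M[:2,3]=x,y; return M
def look():
    obs=[]
    for n in ('side','top'):
        p=ctrl.camera(n)
        for l in ('case','leaf_pivot','leaf_tab','lid_hinge','lid_edge'):
            for d in ctrl.tip_of(p,l)[:1]: obs.append((l,np.array(d['location']),d['score']))
    K={'case':(0,0),'leaf_pivot':(-.006,0),'lid_hinge':(.09,0)}
    def res(v):
        r=[]
        for l,w,s in obs:
            c=np.linalg.inv(frame(v))@np.r_[w,1]
            r+= [c[1]] + ([c[0]-K[l][0]] if l in K else [])
        return np.array(r)
    f=least_squares(res,[.54,-.1,np.pi/2+.15],loss='soft_l1',f_scale=.005)
    return f.x,obs
def angles(v,obs):
    for l,w,s in obs:
        c=(np.linalg.inv(frame(v))@np.r_[w,1])[:3]*1e3
        a=''
        if l=='leaf_tab': a=np.arctan2(c[2]-26,c[0]+6)
        if l=='lid_edge': a=np.arctan2(c[2]-42.5,90-c[0])-np.arctan2(26,180)
        print(l,c,round(s,2),a)
def st():
    s=ctrl.read_state(); print(s['clock'],np.array(s['tool_pos'])*1e3,'F',s['force'],'w',s['gripper_width']); return s
def tcp(v,x,z,y=0):   # tip centre in case mm -> TCP world mm
    return (frame(v)@np.r_[x/1e3,y/1e3,z/1e3+.173,1])[:3]*1e3
E
python3 - <<'E'
from h import *
import cv2
v,o=look(); print(v); angles(v,o); json.dump(list(v),open('v.json','w'))
p=ctrl.camera('top'); C=p['cam_to_world']; K=np.array([[p['fx'],0,p['cx']],[0,p['fy'],p['cy']],[0,0,1]])
q=[]
for uv in [(388,222),(415,330)]:
    n=cv2.undistortPoints(np.array([[uv]],float),K,np.array([p['k1'],0,0,0.]))[0,0]
    d=C[:3,:3]@[n[0],-n[1],-1]; t=(.042-C[2,3])/d[2]; q.append(C[:3,3]+t*d)
print('corners',q,'yaw',np.arctan2(*(q[0]-q[1])[[1,0]])+np.pi/2)
s=st(); P=np.array(s['tool_pos'])*1e3
yc=np.array([np.cos(v[2]-np.pi/2),np.sin(v[2]-np.pi/2)]); ty=np.array(s['tcp_rot'])[:2,1]
print('turn z',np.degrees(np.arctan2(yc[1],yc[0])-np.arctan2(ty[1],ty[0])))
T=tcp(v,-55,86); print('prepose delta',T-P)
pt=np.array([-6,26])
for a in [90,75,60,45,30,15,0]:
    a=np.radians(a); c=pt+62*np.array([np.cos(a),np.sin(a)])+9*np.array([-np.sin(a),np.cos(a)])
    print(round(np.degrees(a)),tcp(v,c[0]-11,c[1])-T)
E
```

```text
[ 0.541 -0.102  1.74 ]
case [ 4.315 -2.804 -1.8  ] 0.81 
leaf_pivot [-8.321 -1.352 25.5  ] 0.84 
leaf_tab [ -0.397   2.264 111.8  ] 0.67 1.5055914603146139
lid_hinge [90.114  0.575 41.2  ] 0.85 
lid_edge [183.898  -0.964 196.6  ] 0.95 1.974596932704042
case [-1.387 -2.335  2.8  ] 0.71 
leaf_pivot [-7.81   2.822 26.7  ] 0.9 
leaf_tab [  5.271   1.598 107.5  ] 0.87 1.4333678606709235
lid_hinge [91.883 -0.945 38.   ] 0.72 
lid_edge [183.348   1.159 201.   ] 0.57 1.9595972594337785
corners [array([ 0.668, -0.167,  0.042]), array([ 0.435, -0.204,  0.042])] yaw 1.7270982848410639
1.65 [224.169 583.405 404.698] F [ 1.219 -1.076 -0.634] w 0.08539767438338894
turn z -59.27199549421688
prepose delta [ 326.571 -739.644 -145.698]
90 [-4.891 28.585  2.   ]
75 [-7.649 44.704  2.217]
60 [-10.322  60.329  -1.806]
45 [-12.729  74.396  -9.795]
30 [-14.705  85.945 -21.206]
15 [-16.116  94.189 -35.26 ]
0 [-16.865  98.568 -51.   ]
```

servo_tool([
  [[15,-35,20],[0,0,-6],0],
  [[33,-75,40],[0,0,-12],0],
  [[52,-118,45],[0,0,-18],0],
  [[71,-160,45],[0,0,-24],0],
  [[90,-203,45],[0,0,-30],0],
  [[108,-245,45],[0,0,-36],0],
  [[127,-288,45],[0,0,-42],0],
  [[146,-330,45],[0,0,-48],0],
], squeeze=60)

```text
clock: 2.45
tool_pos: [0.3705, 0.2515, 0.45]
tcp_rot: [[-0.354, 0.935, 0.001], [0.935, 0.354, 0.001], [0.0, 0.001, -1.0]]
force: [1.1, 0.8, 0.4]
gripper_width: 0.0003
finger_force: 0.0
```

servo_tool([
  [[19,-43,0],[0,0,-4],0],
  [[37,-85,0],[0,0,-8],0],
  [[56,-128,0],[0,0,-11],0],
  [[75,-170,0],[0,0,-11],0],
  [[94,-213,0],[0,0,-11],0],
  [[112,-255,0],[0,0,-11],0],
  [[131,-298,0],[0,0,-11],0],
  [[150,-340,0],[0,0,-11],0],
])

```text
clock: 3.25
tool_pos: [0.5206, -0.0884, 0.45]
tcp_rot: [[-0.174, 0.985, 0.001], [0.985, 0.174, 0.0], [-0.0, 0.001, -1.0]]
force: [2.3, 0.2, -0.9]
gripper_width: 0.0001
finger_force: 0.0
```

servo_tool([
  [[15,-35,0],[0,0,0],0],
  [[30,-70,0],[0,0,0],0],
  [[30,-70,0],[0,0,0],0],
  [[30,-70,-40],[0,0,0],0],
  [[30,-70,-80],[0,0,0],0],
  [[30,-70,-120],[0,0,0],0],
  [[30,-70,-150],[0,0,0],0],
  [[30,-70,-150],[0,0,0],0],
])

```text
clock: 4.05
tool_pos: [0.5489, -0.1553, 0.296]
tcp_rot: [[-0.174, 0.985, -0.007], [0.985, 0.174, 0.002], [0.003, -0.007, -1.0]]
force: [-1.3, 0.3, 0.8]
gripper_width: 0.0
finger_force: 0.0
```

Run:
```python
from h import *
import cv2
v=json.load(open('v.json')); s=st(); T=tcp(v,-55,86); print(T-np.array(s['tool_pos'])*1e3); print(np.array(s['tcp_rot']),v)
p=ctrl.camera('side'); cv2.imwrite('pics/s1.png',cv2.resize(p['pixels'][100:320,220:500,::-1],None,fx=2.5,fy=2.5))
```

```text
4.05 [ 548.888 -155.276  296.032] F [-1.268  0.304  0.807] w 1.9304045568526532e-05
[  1.852  -0.963 -37.032]
[[-0.174  0.985 -0.007]
 [ 0.985  0.174  0.002]
 [ 0.003 -0.007 -1.   ]] [0.541464093101465, -0.10202646995858539, 1.740254238107039]
```

View pics/s1.png

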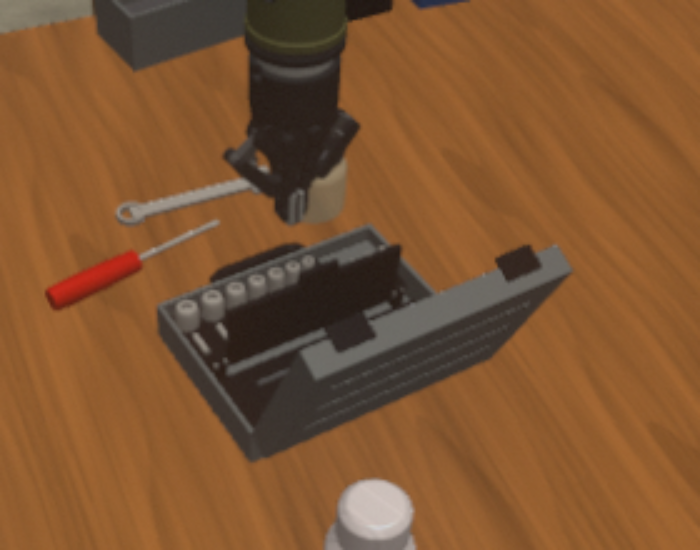

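The picture shows the closed fingertips at about (292,205), in front of and above the holder and clear of the jar. Next I descend and push the holder along its arc.

servo_tool([
  [[2,-1,-20],[0,0,0],0],
  [[2,-1,-37],[0,0,0],0],
  [[1,7,-37],[0,0,0],0],
  [[-1,17,-36],[0,0,0],0],
  [[-3,27,-35],[0,0,0],0],
  [[-4,35,-35],[0,0,0],0],
  [[-6,43,-35],[0,0,0],0],
  [[-7,51,-36],[0,0,0],0],
])

```text
clock: 4.9
tool_pos: [0.5433, -0.1052, 0.2645]
tcp_rot: [[-0.173, 0.985, 0.002], [0.985, 0.173, -0.001], [-0.001, 0.002, -1.0]]
force: [1.5, -1.4, 1.6]
gripper_width: 0.0001
finger_force: 0.9
```

servo_tool([
  [[-1,8,-3],[0,0,0],0],
  [[-3,16,-6],[0,0,0],0],
  [[-4,23,-10],[0,0,0],0],
  [[-5,29,-15],[0,0,0],0],
  [[-6,35,-21],[0,0,0],0],
  [[-7,39,-27],[0,0,0],0],
  [[-8,43,-34],[0,0,0],0],
  [[-8,43,-34],[0,0,0],0],
])

```text
clock: 5.7
tool_pos: [0.5346, -0.0619, 0.2285]
tcp_rot: [[-0.174, 0.985, -0.002], [0.985, 0.174, 0.0], [0.001, -0.002, -1.0]]
force: [-0.4, -0.7, -0.3]
gripper_width: 0.0002
finger_force: 0.0
```

Run:
```python
from h import *
v=json.load(open('v.json')); s=st(); 
c=np.linalg.inv(frame(v))@np.r_[s['tool_pos'],1]; print('tip case',c[:3]*1e3-[0,0,173])
w,o=look(); print(w); angles(w,o)
```

```text
5.7 [534.617 -61.94  228.505] F [-0.373 -0.677 -0.323] w 0.00024062661356273452
tip case [40.668 -0.011 55.505]
[ 0.55  -0.1    1.813]
case [ 2.348  7.288 -0.6  ] 0.67 
leaf_pivot [-10.139   5.944  26.3  ] 0.85 
leaf_tab [-191.634  -71.583   -0.7  ] 0.72 -2.998741282652013
lid_hinge [90.306  2.242 41.8  ] 0.72 
lid_edge [181.673  -7.767 194.1  ] 0.78 1.9712125822782425
lid_hinge [90.766  2.437 40.   ] 0.82 
lid_edge [182.874  -3.738 199.7  ] 0.76 1.9609735441609697
```

servo_tool([
  [[0,2,-6],[0,0,0],0],
  [[-1,3,-12],[0,0,0],0],
  [[-1,4,-16],[0,0,0],0],
  [[-1,4,-18],[0,0,0],0],
  [[-1,4,-20],[0,0,0],0],
  [[-1,4,-20],[0,0,0],0],
])

```text
clock: 6.9
tool_pos: [0.534, -0.0587, 0.2093]
tcp_rot: [[-0.173, 0.985, -0.001], [0.985, 0.173, -0.0], [0.0, -0.001, -1.0]]
force: [0.2, -0.9, -0.0]
gripper_width: 0.0003
finger_force: 0.0
```

servo_tool([
  [[0,0,-2],[0,0,0],0],
  [[0,0,-4],[0,0,0],0],
  [[0,0,-4],[0,0,0],0],
])

```text
clock: 7.2
tool_pos: [0.5339, -0.059, 0.2085]
tcp_rot: [[-0.173, 0.985, 0.002], [0.985, 0.173, 0.001], [0.0, 0.002, -1.0]]
force: [-8.1, 1.4, 32.3]
gripper_width: 0.0
finger_force: 16.3
```

servo_tool([
  [[0,0,-2],[0,0,0],0],
  [[0,0,-3],[0,0,0],0],
  [[0,0,-3],[0,0,0],0],
])

```text
clock: 7.5
tool_pos: [0.5338, -0.0591, 0.2081]
tcp_rot: [[-0.172, 0.985, 0.004], [0.985, 0.172, 0.001], [0.001, 0.004, -1.0]]
force: [-15.4, 3.7, 61.5]
gripper_width: 0.0
finger_force: 31.0
```

The fingertips hit a hard stop at about 35 mm, which is drill height, so the holder is flat. I'll rise and check.

servo_tool([
  [[0,0,15],[0,0,0],0],
  [[0,0,55],[0,0,0],0],
  [[0,0,100],[0,0,0],0],
  [[0,0,145],[0,0,0],0],
  [[0,0,190],[0,0,0],0],
  [[-5,30,230],[0,0,0],0],
  [[-12,70,240],[0,0,0],0],
  [[-20,115,240],[0,0,0],0],
])

```text
clock: 8.3
tool_pos: [0.5142, 0.0562, 0.4453]
tcp_rot: [[-0.17, 0.985, 0.005], [0.985, 0.17, 0.0], [-0.0, 0.005, -1.0]]
force: [1.1, 1.1, -0.4]
gripper_width: -0.0
finger_force: 0.0
```

Run:
```python
from h import *
import cv2
v=json.load(open('v.json')); s=st(); P=np.array(s['tool_pos'])*1e3
p=ctrl.camera('side'); cv2.imwrite('pics/s2.png',cv2.resize(p['pixels'][100:320,220:500,::-1],None,fx=2.5,fy=2.5))
w,o=look(); print(w); angles(w,o); print(v)
for x,z in [(225,250),(225,172),(200,172)]: print(x,z,tcp(v,x,z)-P)
```

```text
8.3 [514.199  56.196 445.338] F [ 1.058  1.128 -0.409] w -1.663652534463165e-05
[ 0.542 -0.102  1.73 ]
case [0.282 1.326 0.9  ] 0.7 
leaf_pivot [-10.585  -1.387  25.6  ] 0.97 
lid_hinge [91.601  2.37  40.5  ] 0.97 
lid_edge [181.254  -3.812 197.5  ] 0.79 1.95944087852858
case [-0.26  -1.423 -0.5  ] 0.92 
leaf_pivot [-3.874 -1.856 25.   ] 0.78 
leaf_tab [75.656  2.093 26.7  ] 0.95 0.008572329862250634
lid_hinge [89.875  2.344 38.9  ] 0.66 
[0.541464093101465, -0.10202646995858539, 1.740254238107039]
225 250 [-10.68   63.555 -22.338]
225 172 [ -10.68    63.555 -100.338]
200 172 [  -6.464   38.913 -100.338]
```

View pics/s2.png

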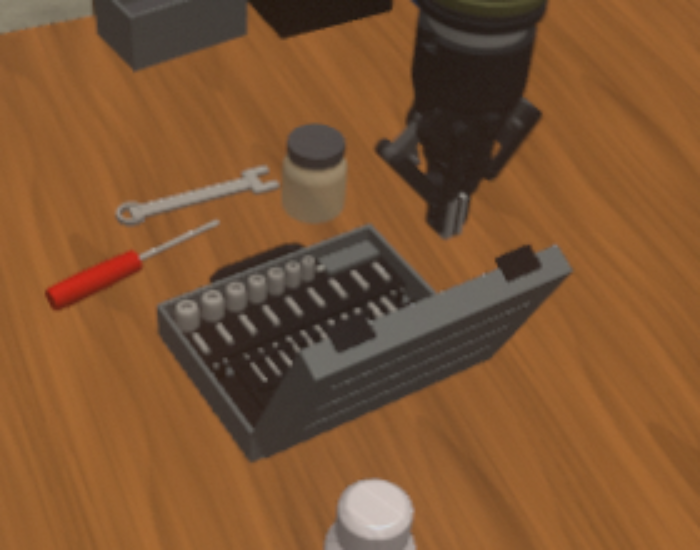

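The holder is flat, the case and neighbours haven't moved, and the tips at (455,225) are above the lid. I'll go behind the lid.

servo_tool([
  [[-6,38,0],[0,0,0],0],
  [[-12,74,0],[0,0,0],0],
  [[-12,74,0],[0,0,0],0],
  [[-12,74,-35],[0,0,0],0],
  [[-12,74,-70],[0,0,0],0],
  [[-12,74,-100],[0,0,0],0],
  [[-12,74,-100],[0,0,0],0],
])

```text
clock: 9.65
tool_pos: [0.5011, 0.1298, 0.3394]
tcp_rot: [[-0.173, 0.985, -0.007], [0.985, 0.173, -0.002], [-0.001, -0.007, -1.0]]
force: [-0.4, -0.1, 0.4]
gripper_width: -0.0001
finger_force: 0.0
```

Run:
```python
from h import *
v=json.load(open('v.json')); s=st(); P=np.array(s['tool_pos'])*1e3
print('pre',[(tcp(v,x,z)-P).round() for x,z in [(200,172),(170,185),(150,195)]])
for t in range(90,-1,-10):
    a=np.radians(t); x=90-160*np.cos(a)+26*np.sin(a)+11; z=42.5+160*np.sin(a)+26*np.cos(a); print(t,round(x),round(z),(tcp(v,x,z)-P).round())
```

```text
9.65 [501.065 129.761 339.435] F [-0.439 -0.115  0.438] w -0.00010433350735610136
pre [array([  7., -35.,   6.]), array([ 12., -64.,  19.]), array([ 15., -84.,  29.])]
90 127 202 [  19. -107.   36.]
80 99 205 [  24. -134.   38.]
70 71 202 [  28. -162.   35.]
60 44 194 [  33. -189.   28.]
50 18 182 [  37. -214.   15.]
40 -5 165 [  41. -237.   -1.]
30 -25 145 [  45. -256.  -21.]
20 -40 122 [  47. -272.  -45.]
10 -52 96 [  49. -283.  -71.]
0 -59 68 [  50. -290.  -98.]
```

servo_tool([
  [[3,-18,3],[0,0,0],0],
  [[6,-33,6],[0,0,0],0],
  [[8,-46,12],[0,0,0],0],
  [[10,-58,17],[0,0,0],0],
  [[13,-71,23],[0,0,0],0],
  [[15,-83,29],[0,0,0],0],
  [[17,-95,34],[0,0,0],0],
  [[19,-107,37],[0,0,0],0],
])

```text
clock: 10.45
tool_pos: [0.5213, 0.0223, 0.3801]
tcp_rot: [[-0.173, 0.985, 0.0], [0.985, 0.173, -0.0], [-0.0, 0.0, -1.0]]
force: [-1.4, 1.3, -1.6]
gripper_width: 0.0002
finger_force: 1.0
```

Run:
```python
from h import *
import cv2
v=json.load(open('v.json')); s=st()
c=np.linalg.inv(frame(v))@np.r_[s['tool_pos'],1]; print('tip case',c[:3]*1e3-[0,0,173])
p=ctrl.camera('side'); cv2.imwrite('pics/s3.png',cv2.resize(p['pixels'][100:320,220:500,::-1],None,fx=2.5,fy=2.5))
w,o=look(); angles(v,o)
```

```text
10.45 [521.338  22.312 380.116] F [-1.416  1.262 -1.635] w 0.00015459026113717077
tip case [125.951  -1.131 207.116]
case [ 1.428 -1.295  2.1  ] 0.96 
lid_hinge [89.869  0.921 43.7  ] 0.68 
lid_edge [112.233  -5.34  219.4  ] 0.67 1.5523720613487042
case [2.275 0.69  0.5  ] 0.81 
leaf_pivot [-5.294 -0.855 28.6  ] 0.87 
leaf_tab [79.968 -0.023 23.5  ] 0.95 -0.029072367962135238
```

View pics/s3.png

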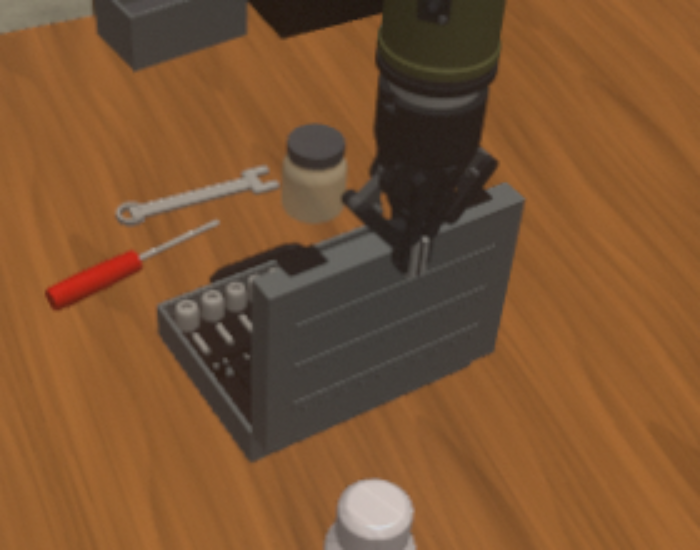

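The picture shows the lid upright, with the fingertips at (415,270) on its outer face near the free edge and the case unmoved. I'll continue the arc.

servo_tool([
  [[2,-13,-3],[0,0,0],0],
  [[5,-27,-3],[0,0,0],0],
  [[7,-41,-4],[0,0,0],0],
  [[9,-55,-6],[0,0,0],0],
  [[12,-69,-9],[0,0,0],0],
  [[14,-82,-13],[0,0,0],0],
  [[16,-95,-19],[0,0,0],0],
  [[18,-107,-26],[0,0,0],0],
])

```text
clock: 11.9
tool_pos: [0.5394, -0.0852, 0.3534]
tcp_rot: [[-0.173, 0.985, 0.001], [0.985, 0.173, -0.001], [-0.001, 0.001, -1.0]]
force: [0.3, 0.6, 1.2]
gripper_width: -0.0003
finger_force: 0.8
```

servo_tool([
  [[2,-12,-8],[0,0,0],0],
  [[4,-23,-16],[0,0,0],0],
  [[6,-33,-26],[0,0,0],0],
  [[8,-42,-36],[0,0,0],0],
  [[9,-51,-48],[0,0,0],0],
  [[10,-58,-60],[0,0,0],0],
  [[11,-64,-73],[0,0,0],0],
  [[12,-69,-84],[0,0,0],0],
])

```text
clock: 12.7
tool_pos: [0.5512, -0.153, 0.2683]
tcp_rot: [[-0.173, 0.985, -0.001], [0.985, 0.173, 0.0], [0.0, -0.001, -1.0]]
force: [0.0, 1.0, 0.5]
gripper_width: -0.0001
finger_force: 0.3
```

Run:
```python
from h import *
v=json.load(open('v.json')); s=st()
c=np.linalg.inv(frame(v))@np.r_[s['tool_pos'],1]; print('tip case',c[:3]*1e3-[0,0,173])
w,o=look(); angles(v,o)
```

```text
12.7 [ 551.168 -152.95   268.326] F [0.035 0.997 0.497] w -5.9551137321510675e-05
tip case [-51.831  -0.977  95.326]
case [ 2.217 -1.43   0.8  ] 0.62 
lid_hinge [89.039 -0.966 40.6  ] 0.59 
lid_edge [-80.927  -2.93   99.3  ] 0.71 0.17737341587708694
case [ 4.385 -1.801  0.2  ] 0.67 
lid_hinge [93.893  0.131 40.5  ] 0.79
```

Lid at 0.18 rad; I'll press it down until it stops.

servo_tool([
  [[0,-3,-7],[0,0,0],0],
  [[1,-5,-14],[0,0,0],0],
  [[1,-7,-20],[0,0,0],0],
  [[1,-7,-24],[0,0,0],0],
  [[1,-7,-27],[0,0,0],0],
  [[1,-7,-27],[0,0,0],0],
])

```text
clock: 13.9
tool_pos: [0.552, -0.1597, 0.2423]
tcp_rot: [[-0.173, 0.985, -0.001], [0.985, 0.173, 0.0], [0.0, -0.001, -1.0]]
force: [0.2, 0.7, 0.2]
gripper_width: 0.0
finger_force: 0.0
```

servo_tool([
  [[0,0,-2],[0,0,0],0],
  [[0,0,-3],[0,0,0],0],
  [[0,0,-3],[0,0,0],0],
])

```text
clock: 14.2
tool_pos: [0.552, -0.1597, 0.2418]
tcp_rot: [[-0.173, 0.985, 0.001], [0.985, 0.173, 0.0], [-0.0, 0.001, -1.0]]
force: [-5.3, 1.6, 20.8]
gripper_width: 0.0002
finger_force: 10.7
```

servo_tool([
  [[0,0,-1],[0,0,0],0],
  [[0,0,-3],[0,0,0],0],
  [[0,0,-3],[0,0,0],0],
])

```text
clock: 14.5
tool_pos: [0.5518, -0.1598, 0.2416]
tcp_rot: [[-0.173, 0.985, 0.003], [0.985, 0.173, 0.001], [0.0, 0.003, -1.0]]
force: [-13.7, 4.0, 47.1]
gripper_width: 0.0004
finger_force: 23.6
```

servo_tool([
  [[0,0,8],[0,0,0],0],
  [[0,0,45],[0,0,0],0],
  [[0,0,90],[0,0,0],0],
  [[0,0,135],[0,0,0],0],
  [[-15,35,180],[0,0,0],0],
  [[-30,75,190],[0,0,0],0],
  [[-50,115,190],[0,0,0],0],
  [[-70,155,190],[0,0,0],0],
])

```text
clock: 15.3
tool_pos: [0.4812, -0.003, 0.4274]
tcp_rot: [[-0.174, 0.985, 0.002], [0.985, 0.174, 0.001], [0.0, 0.002, -1.0]]
force: [1.3, -0.3, 0.2]
gripper_width: 0.0001
finger_force: 0.0
```

servo_tool([
  [[-20,40,0],[0,0,0],0],
  [[-40,80,0],[0,0,0],0],
  [[-60,120,0],[0,0,0],0],
  [[-60,120,0],[0,0,0],0],
  [[-60,120,0],[0,0,0],0],
])

```text
clock: 15.8
tool_pos: [0.4218, 0.1162, 0.4268]
tcp_rot: [[-0.176, 0.984, 0.0], [0.984, 0.176, 0.0], [0.0, 0.0, -1.0]]
force: [0.1, -0.1, 0.4]
gripper_width: 0.0003
finger_force: 0.0
```

Run:
```python
from h import *
import cv2
v=json.load(open('v.json')); st()
p=ctrl.camera('side'); cv2.imwrite('pics/s4.png',cv2.resize(p['pixels'][100:320,220:500,::-1],None,fx=2.5,fy=2.5))
w,o=look(); print(w,v); angles(v,o)
```

```text
15.8 [421.786 116.161 426.821] F [ 0.089 -0.065  0.359] w 0.00032294784527385565
[ 0.542 -0.101  1.736] [0.541464093101465, -0.10202646995858539, 1.740254238107039]
case [ 4.082 -3.576 -0.4  ] 0.88 
lid_hinge [90.109 -0.642 42.1  ] 0.78 
lid_edge [-92.149  -1.517  67.   ] 0.55 -0.009749631189115898
case [-1.281 -0.527  1.1  ] 0.67 
lid_hinge [90.501 -1.318 37.9  ] 0.89 
lid_edge [-92.384   1.263  70.3  ] 0.61 0.007809208205679624
```

View pics/s4.png

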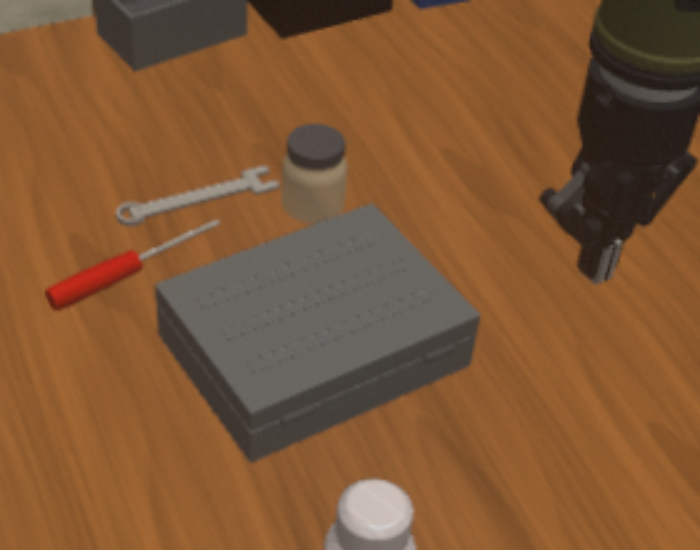

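The case at (315,330) is fully shut and hasn't moved. The neighbours are where they were, and the gripper at (600,270) is clear.

```bash
python3 -c "
from plant import ctrl
print(ctrl.hand_in())"
```

```text
the job is handed in; nothing more can be done
None
```

The bit holder was pushed flat first, then the lid was closed and pressed fully shut; the case and the things around it did not visibly move, and the job was handed in at about 16 s.

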